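# Load the small printing block in the registration jig and lock the cam

### The job

Get the smaller printing block ready for inking: take it from the leaning rest and lay it flat in the pocket of the wooden registration jig, carved face up and plain back fully down on the pocket's floor. Then swing the jig's cam lever round until its handle stands in line with the raised steel rib on the jig's base, so that the block is locked. Leave the larger block and the other things on the table where they are.

Things in the scene. Friction and masses are not known exactly. Their poses are not given: they have to be found in the camera images.
- small_block: smaller wooden printing block, 40 (own x) x 60 (own y) x 18 mm (own z; relief drawn to 21), 60 g. Origin: centre of the plain plywood back; +z points out of the dark carved face. It stands on a short side in one bay of the rest, +y up, leaning back 15 degrees, plain back against the bay's back board, carved face to the rest's front (rest -x), looking 15 degrees above level.
- big_block: the larger printing block, 52 x 68 x 21 mm solid (relief to 24), same axes, standing likewise in the other bay. To be left alone.
- block_rest: fixed wooden rest. Origin: centre of its underside; -x is its front. Base 80 (x) x 190 (y) x 8 mm. Two bays at y = -50 and +50 mm (either may hold the small block), only 26 mm wide in y, so fingers pass on both sides: back board 52 mm tall and foot with a 7 mm front lip, tilted back 15 degrees. A block's lower back edge is at x = 10, z = 28 mm.
- jig: fixed registration jig. Origin: underside, below the pocket's centre. Plywood base 120 mm in x, y from -80 to +45 mm, 6 mm thick. Cam at the -y end. Steel index rib on the base, 22 mm long along x, 4 wide, top at z = 10 mm, from x = -58 to -36 at y = -46.5 mm.
- pocket (a point): centre of the pocket's floor, z = 26 mm, axes as the jig's; the block's origin belongs here. Pocket 43 (x) x 64 (y) mm: block's long side along y, either way round. Floor: pillar 26 mm wide in x. Walls at the four corners only, to z = 36 mm: cheeks |x| 21.5-29, |y| 25-39.5; end stops |y| 32-39.5. For |y| < 25 the long sides are open down to the base for fingers.
- cam_pivot (a point): point on the upright axis of the cam lever (jig x = 0, y = -46.5 mm), at the mid height of its handle, 41 mm above the jig's underside.
- lever_grip (a point): point to grip on the cam lever's handle, 55 mm out from the pivot at mid height. The handle is a dark steel bar 11 mm wide, 12 mm high (35 to 47 mm above the table), reaching 78 mm out from the pivot.
- cam_lever (a joint): angle of the cam lever, rad; vertical axis, stiff, stays where left. 0: handle points along the jig's -y (away from the pocket, unlocked). Grows clockwise seen from above. 1.571: handle points along the jig's -x, right above the index rib: locked, the eccentric reaching 1.5 mm into the pocket's end play. It can be turned past this (range -0.4 to 2.3), which unlocks it.
- baren: wooden baren, a disc of 68 mm with a knob, 44 mm high, origin under its centre; bystander.
- ink_tin: round ink tin, 54 mm across, 32 mm high, origin under its centre; bystander.
- gouge: lino gouge with a wooden mushroom handle, 124 mm long, lying on the table; bystander.
Not all that is in view belongs to the job. What is shaped like the small_block but blue or purple is not meant.

How it is judged:
By the outcome, as a careful person would: the job done as asked, in the order asked, and still so for the second after the job is handed in, with the robot touching nothing.
It also fails if it takes over 61 s, if anything falls off the work surface, if the arm or the gripper's body presses on something with over 40 N, if the wrist force passes 120 N, or if a joint passes its speed limit or range.

### The arm

A 6-joint arm with a two-finger parallel gripper is mounted at the origin on a cart in front of the work surface, level with it; the furniture and walls round the work are solid. World frame = base frame: x ahead of the robot, y to its left, z up, the work surface at z = 0. Lengths are in m, angles in degrees, forces in N, time in s.
With the tool pointing down it reaches from about 0.35 to 0.875 m from the base axis. Payload 4.2 kg.
Tool frame: the origin (TCP) lies on the centre line of the jaws, within the pads' length; the fingertips stand r.tip_extent ahead of it and the grasp point (between the pads) lies 11 mm behind it (r.tip_extent is the distance from the TCP to the fingertips, in m); z points along the fingers, y is the line along which they close (so a half turn about z gives the same grasp; the last joint's range is limited). The gripper opens to 87 mm and grips with 3 to 60 N. Pads are 19 mm wide; open, the fingers measure 117 mm over their backs; the gripper's body (75 mm by 190 mm) begins 51 mm behind the grasp point.
Start: joints at [87.64, 22.042, 0.453, 0, -68.411, -14.817], TCP at [0.185, 0.597, 0.231] pointing down, gripper open.
Joint ranges: [-179.83, 179.83], [-69.29, 118.12], [-61.27, 80.66], [-181.25, 117.63], [-171.15, -9.14], [-177.46, 177.46]. Speed limits (degrees/s): [159.86, 159.86, 180, 180, 180, 180].

### API

Orientations are given as a 3x3 rotation matrix whose columns are the frame's x, y, z axes.
In Python, from station import r gives the robot as it stands.
- The arm moves only by the shell command python3 -m jog 'ROWS'. ROWS is text: rows parted by semicolons, each of 5 numbers parted by spaces: the opening, from 0 (shut) to 1 (fully open), then the shift along the world's x, y, z in mm, then the turn about the world's z in degrees. In form: hand dx dy dz roll; .... A call has 1 to 5 rows; each row shifts and turns the commanded pose from where the row before left it; what a row does not reach is not made up. A row lasts 1/8 s, in which the tool goes at most 62.5 mm and 10.7 degrees, less where a joint would pass 70% of its speed; a pose out of reach is approached as far as the arm can. A call is refused whole if a number of a shift passes 62.5 or a number of a turn 10.7, either way. A call with a gripper value outside its range is refused whole. The fingers move at their own pace and stop on an object; the grip force is fixed at half the most. Time passes only in rows, so rows that do not move let the fingers close. It gives the time, the measured TCP pose, the force, the opening and the grip force at its end, in the units of the state.
- r.sense(): the state, without advancing time (a new reading comes with each control period).
- r.capture(name): name is "scene" or "top"; returns a dict with "pixels" (384x512x3 uint8, red, green, blue), "fovy" (degrees; the focal length in pixels is half the picture's height over the tangent of half this angle, whatever the lens; pixels are square), "cx", "cy" (the principal point, pixels), "k1" (the pictures are not rectified: a ray, as slopes to the right and down, at radius r is drawn at 1 + k1 r^2 times it, then the intrinsics apply), "origin" and "orientation" of the camera in the world. Camera axes: x right, y down, z forward; pixel columns grow to the right and rows downward; lengths in m; the calibration is good to about 2 mm. A picture is of the moment at which its call begins. There is no depth.
- r.finish_job(): hands the job in; it is judged then, once.
The state is a dict: "time_s": time; "joints": joint angles; "joint_velocities": joint speeds; "effort": joint torques, N m; "tcp_pos": TCP position; "ee_rot": TCP orientation; "wrist_force": force on the tool from outside, world axes, zero at the start; "moment": the same for the moment, N m; "gripper_width": opening from 0.0 (shut) to 1.0 (fully open); "gripper_force": force on a finger pad.
Only numpy, scipy, OpenCV 4.12 (cv2) and the standard library are available. Lean on these libraries where they do the work, as an engineer would, in place of code of your own. Each camera call takes 0.05 s, during which the arm holds its last target. There are 200 camera calls.

## Working session

There is one attempt and no reset: what is moved stays moved. The work goes in short steps, Python scripts to look and compute and a shell command to move; the robot and the scene stay as the last step left them, time stands still between calls to the robot, and variables do not carry over. Pictures are saved under pics/ and viewed, at most 10 in all, crops included, and the job is handed in when it is done.

```bash
mkdir -p pics; ls; cat > h.py <<'E'
import numpy as np, cv2
from station import r
def cap(n):
    c=r.capture(n); return c
def ray(c,u,v):
    p=c["pixels"]; f=p.shape[0]/2/np.tan(np.radians(c["fovy"])/2)
    d=np.array([(u-c["cx"])/f,(v-c["cy"])/f]); s=d.copy()
    for _ in range(30): s=d/(1+c["k1"]*(s@s))
    w=np.array(c["orientation"])@np.array([s[0],s[1],1.]); return np.array(c["origin"]),w/np.linalg.norm(w)
def onz(c,u,v,z):
    o,w=ray(c,u,v); return o+w*(z-o[2])/w[2]
def proj(c,P):
    q=np.array(c["orientation"]).T@(np.array(P)-np.array(c["origin"])); s=q[:2]/q[2]
    f=c["pixels"].shape[0]/2/np.tan(np.radians(c["fovy"])/2)
    return s*(1+c["k1"]*(s@s))*f+[c["cx"],c["cy"]]
def tri(o1,w1,o2,w2):
    A=np.stack([w1,-w2],1); t=np.linalg.lstsq(A,o2-o1,rcond=None)[0]
    a=o1+w1*t[0]; b=o2+w2*t[1]; return (a+b)/2,np.linalg.norm(a-b)
E
python3 - <<'E'
from h import *
import pickle
for n in("scene","top"):
    c=cap(n); pickle.dump(c,open(n+".pkl","wb"))
    cv2.imwrite(f"pics/{n}0.png",cv2.resize(c["pixels"][:,:,::-1],(800,600),interpolation=cv2.INTER_CUBIC))
    print(n,c["fovy"],c["cx"],c["cy"],c["k1"],np.round(c["origin"],3),np.round(c["orientation"],3).tolist())
s=r.sense();print(s, r.tip_extent)
E
```

```text
pics
scene 45.058118169242576 255.66147954349083 182.55823173919694 -0.007655099313345578 [ 0.044 -0.763  0.582] [[0.825, -0.267, 0.497], [-0.565, -0.394, 0.725], [0.002, -0.879, -0.476]]
top 50.95823090823799 263.53123754467634 191.40469823613233 -0.0664677147172997 [0.538 0.033 1.167] [[0.026, -0.997, 0.077], [-0.999, -0.027, -0.018], [0.02, -0.077, -0.997]]
{'time_s': 0.1, 'joints': array([ 8.76391876e+01,  2.20867409e+01,  3.88198309e-01, -2.30126305e-02,
       -6.84112865e+01, -1.48175025e+01]), 'joint_velocities': array([-0.01052739,  0.02286437,  0.16135587,  0.0164416 ,  0.00910734,
        0.04681886]), 'effort': array([ 4.31302369e-04, -3.91687167e+01,  1.87936807e+01,  4.23191294e+00,
        1.34903903e-02, -7.16676664e-05]), 'tcp_pos': array([0.18442177, 0.59663385, 0.22957491]), 'ee_rot': array([[ 9.55346478e-01, -2.95487567e-01, -4.52112771e-04],
       [-2.95487885e-01, -9.55344598e-01, -1.89983989e-03],
       [ 1.29455575e-04,  1.94859920e-03, -9.99998093e-01]]), 'wrist_force': array([ 0.16555807, -0.14804103,  0.02025749]), 'moment': array([ 0.01222264,  0.00818441, -0.05153514]), 'gripper_force': 0.0, 'gripper_width': 0.9973692060946018} 0.008
```

View pics/scene0.png

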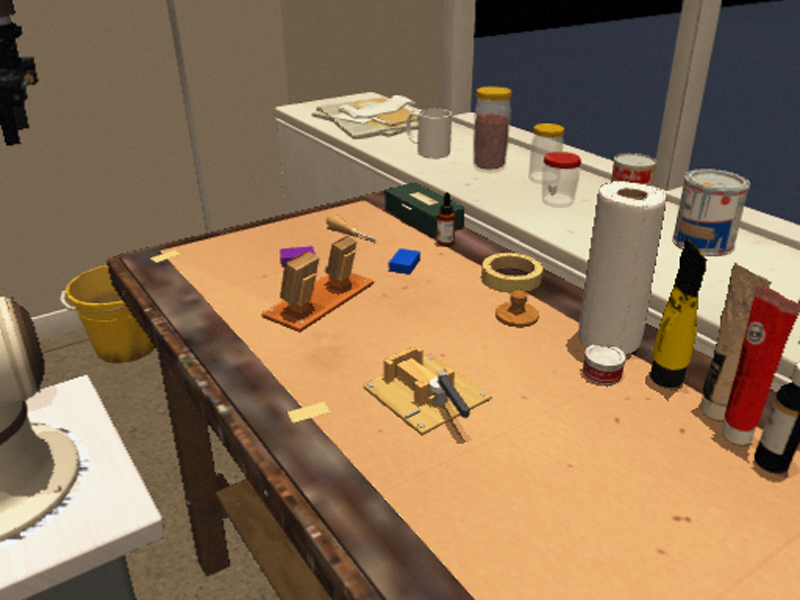

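View pics/top0.png

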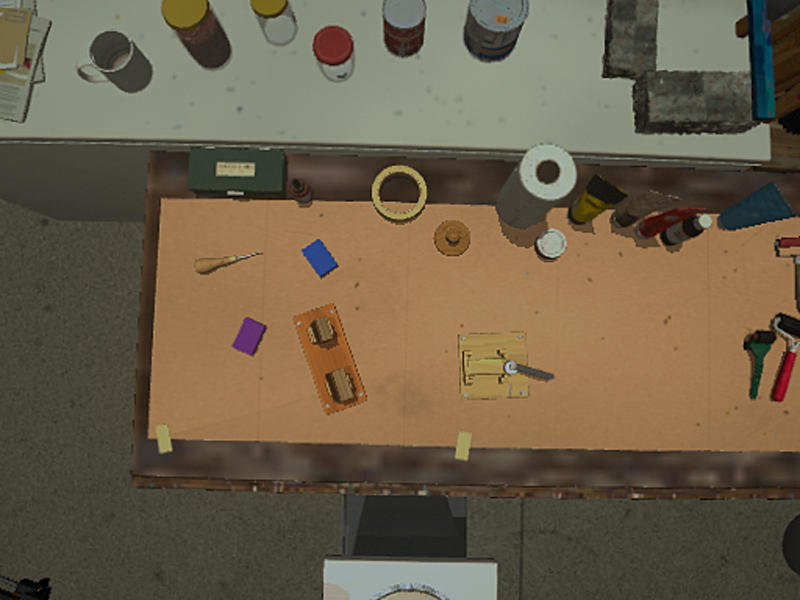

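Scene view: the rest with two blocks is at about (318,285), the jig at (427,388). Top view: the rest is at (330,358), the jig at (493,366) with the lever pointing right, and blue and purple decoys are nearby. I'll enlarge both areas.

```bash
python3 - <<'E'
from h import *
import pickle
S=pickle.load(open("scene.pkl","rb"))["pixels"];T=pickle.load(open("top.pkl","rb"))["pixels"]
def cr(I,u,v,w,h,k): return cv2.resize(I[v:v+h,u:u+w,::-1],(w*k,h*k),interpolation=cv2.INTER_CUBIC)
# each tile 400x300
m=np.vstack([np.hstack([cr(S,164,145,80,60,5),cr(T,172,190,80,60,5)[:, :400]]),np.hstack([cr(S,228,216,100,75,4),cr(T,280,205,80,60,5)])])
# second: top tile shifted
cv2.imwrite("pics/crop.png",m); print(m.shape)
E
```

```text
(600, 800, 3)
```

View pics/crop.png

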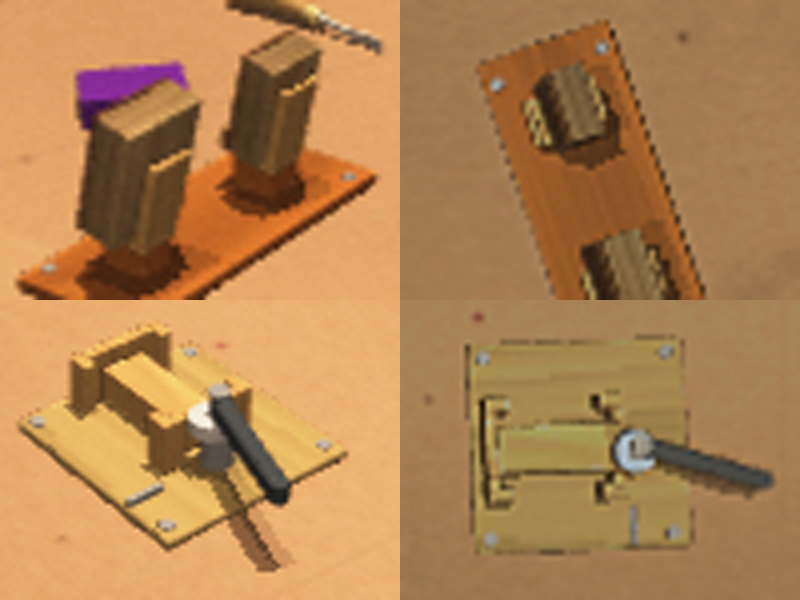

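```bash
cat > m.py <<'E'
from h import *
import pickle
C={n:pickle.load(open(n+".pkl","rb")) for n in("scene","top")}
def lab(c): return cv2.cvtColor(c["pixels"],cv2.COLOR_RGB2LAB).astype(int)
def hsv(c): return cv2.cvtColor(c["pixels"],cv2.COLOR_RGB2HSV).astype(int)
if __name__=="__main__":
    t=C["top"];s=C["scene"];H=hsv(t)
    for nm,(u,v) in dict(table=(262,240),rest=(208,222),jigbase=(300,220),jig2=(325,220),lever=(345,237)).items(): print(nm,H[v,u],lab(t)[v,u])
    HS=hsv(s)
    for nm,(u,v) in dict(table=(220,215),rest=(220,185),jigbase=(265,258)).items(): print(nm,HS[v,u],lab(s)[v,u])
E
python3 m.py
```

```text
table [ 16 128 161] [139 137 157]
rest [ 14 180  95] [ 73 141 153]
jigbase [ 21 130 165] [151 130 162]
jig2 [ 19 134 162] [145 133 162]
lever [19 52 69] [ 70 129 134]
table [ 15 139 228] [186 144 169]
rest [ 11 196  73] [ 50 142 149]
jigbase [ 17 153 135] [115 137 159]
```

```bash
cat > m2.py <<'E'
from m import *
def big(m,box):
    k=np.zeros_like(m); u0,v0,u1,v1=box; k[v0:v1,u0:u1]=m[v0:v1,u0:u1]
    k=cv2.morphologyEx(k.astype(np.uint8),cv2.MORPH_CLOSE,np.ones((3,3)))
    cs,_=cv2.findContours(k,cv2.RETR_EXTERNAL,cv2.CHAIN_APPROX_NONE); return max(cs,key=cv2.contourArea)[:,0]
def rect(c,cn,z):
    P=np.array([onz(c,u,v,z)[:2] for u,v in cn]); (q,sz,a)=cv2.minAreaRect((P*1000).astype(np.float32)); return np.round(q,1),np.round(sz,1),round(a,2)
t=C["top"];s=C["scene"];H=hsv(t);L=lab(t)
r1=big((H[:,:,1]>158)&(H[:,:,0]<17),(170,180,250,275)); print("rest top",rect(t,r1,.008))
j1=big((L[:,:,1]<=134)&(L[:,:,2]>145)&(L[:,:,0]>90),(280,200,345,265)); print("jig top",rect(t,j1,.006))
HS=hsv(s);LS=lab(s)
r2=big((HS[:,:,1]>185)&(HS[:,:,0]<14),(160,165,245,215)); print("rest scene",rect(s,r2,.008))
j2=big((LS[:,:,1]<=140)&(LS[:,:,2]>150),(228,222,320,278)); print("jig scene",rect(s,j2,.006))
o=[]
for c,cn,b in((t,[r1,j1],(172,190,200,75)),(s,[r2,j2],(160,140,160,145))):
    I=cv2.resize(c["pixels"][:,:,::-1],None,fx=4,fy=4,interpolation=cv2.INTER_NEAREST); cv2.polylines(I,[4*x+2 for x in cn],True,(0,255,0),1)
    u,v,w,h=[4*x for x in b]; o.append(I[v:v+h,u:u+w])
m=np.zeros((300+0,800,3),np.uint8); m=o[0]
k=cv2.resize(o[1],(330,300)); m=np.vstack([m,np.hstack([k,np.zeros((300,470,3),np.uint8)])]); cv2.imwrite("pics/cont.png",m)
E
python3 m2.py
```

```text
rest top (array([515.5, 160.2]), array([188.4,  80. ]), 21.15)
jig top (array([ 510.7, -140.2]), array([120.9, 125.6]), 3.57)
rest scene (array([514.5, 151.7]), array([194.7,  84.5]), 20.8)
jig scene (array([ 518.7, -143. ]), array([140.9, 184.4]), 3.07)
```

View pics/cont.png

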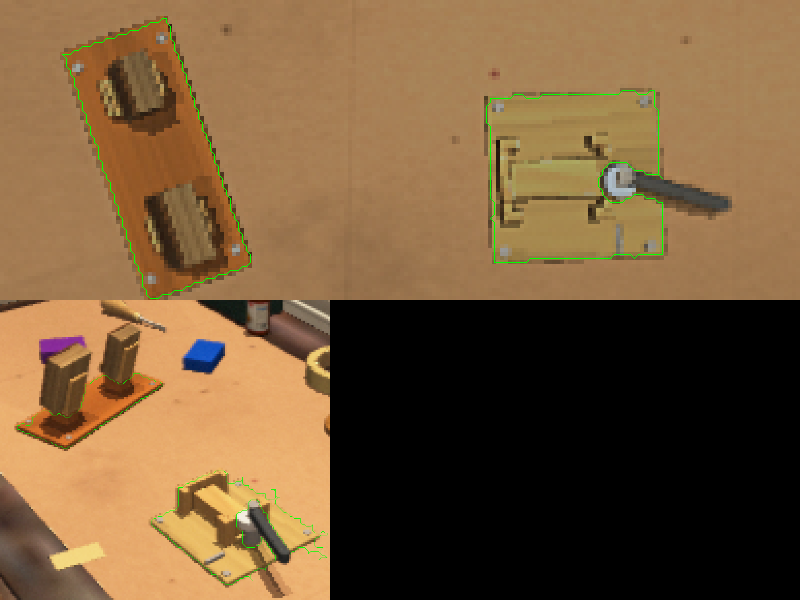

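Contours: the top-view fits are tight on both bases (188×80 vs 190×80 and 121×126 vs 120×125). The small block is in the far bay, back boards facing -y. Next I check the predicted corners against both views.

```bash
cat > geo.py <<'E'
from m import *
def Rz(a): a=np.radians(a); return np.array([[np.cos(a),-np.sin(a),0],[np.sin(a),np.cos(a),0],[0,0,1]])
RR=Rz(-68.9+0); RO=np.array([.5155,.1602,0])   # rest x at -68.9 deg
JR=Rz(3.5); JO=np.array([.5096,-.1227,0])
a=np.radians(15); bz=np.array([-np.cos(a),0,np.sin(a)]); by=np.array([np.sin(a),0,np.cos(a)]); bx=np.cross(by,bz)
def blk(x,y,z,yb=.05): return RO+RR@(np.array([.010,yb,.028])+by*(y)+bz*z+bx*x)   # y from lower edge
def jig(*p): return JO+JR@np.array(p)
E
python3 - <<'E'
from geo import *
from m2 import o
t=C["top"];s=C["scene"]
def edges(c):
    K=4; I=cv2.resize(c["pixels"][:,:,::-1],None,fx=K,fy=K,interpolation=cv2.INTER_CUBIC)
    P=lambda p:tuple(int(round(q)) for q in (proj(c,p)+.5)*K)
    for W,Hh,D,yb in((.04,.06,.018,.05),(.052,.068,.021,-.05)):
        q=[[blk(x,y,z,yb) for x,z in((-W/2,0),(W/2,0),(W/2,D),(-W/2,D))] for y in(0,Hh)]
        for i in range(4):
            cv2.line(I,P(q[1][i]),P(q[1][(i+1)%4]),(0,255,0),1); cv2.line(I,P(q[0][i]),P(q[1][i]),(255,0,0),1)
    J=[jig(x,y,.006) for x,y in((-.06,-.08),(.06,-.08),(.06,.045),(-.06,.045))]
    Q=[jig(x,y,.036) for x,y in((-.029,-.0395),(.029,-.0395),(.029,.0395),(-.029,.0395))]
    R_=[RO+RR@np.array([x,y,.008]) for x,y in((-.04,-.095),(.04,-.095),(.04,.095),(-.04,.095))]
    for A in(J,Q,R_):
        for i in range(4): cv2.line(I,P(A[i]),P(A[(i+1)%4]),(255,0,255),1)
    cv2.circle(I,P(jig(0,-.0465,.047)),3,(0,0,255),1); cv2.line(I,P(jig(-.058,-.0465,.01)),P(jig(-.036,-.0465,.01)),(0,0,255),1)
    return I
A=edges(t);B=edges(s)
m=np.zeros((600,800,3),np.uint8)
m[:300]=A[760:1060,688:1488]; m[300:,:400]=B[570:870,640:1040]; m[300:,400:]=B[840:1140,900:1300]
cv2.imwrite("pics/ov.png",m)
E
```

```text
rest top (array([515.5, 160.2]), array([188.4,  80. ]), 21.15)
jig top (array([ 510.7, -140.2]), array([120.9, 125.6]), 3.57)
rest scene (array([514.5, 151.7]), array([194.7,  84.5]), 20.8)
jig scene (array([ 518.7, -143. ]), array([140.9, 184.4]), 3.07)
```

View pics/ov.png

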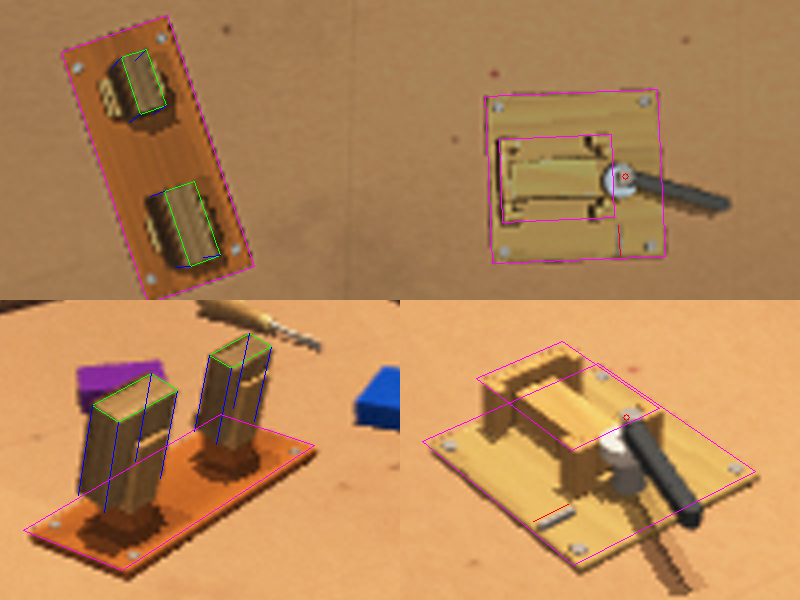

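```bash
python3 - <<'E'
from geo import *
for y in(.030,.036): print(np.round(blk(0,y,.009)*1000,1))
print("big top",np.round(blk(0,.068,.01,-.05)*1000,1))
print("pocket",np.round(jig(0,0,.026)*1000,1),"pivot",np.round(jig(0,-.0465,.041)*1000,1))
E
python3 -m jog '1 60 -62 -10 -10.6; 1 62 -62 -10 -10.6; 1 62 -62 0 -10.6; 1 62 -62 0 -10.6; 1 62 -62 0 -9.3'
python3 -m jog '1 62 -62 0 0; 1 11 -54 0 0; 1 0 0 0 0'
```

```text
[565.4 169.7  59.3]
[566.  168.3  65.1]
big top [475.3 125.5  96.3]
pocket [ 509.6 -122.7   26. ] pivot [ 512.4 -169.1   41. ]
time_s: 0.72
tcp_pos: [0.4052, 0.3743, 0.216]
ee_rot: [[0.356, -0.935, -0.0], [-0.935, -0.356, -0.0], [0.0, 0.0, -1.0]]
wrist_force: [0.6, 0.3, -0.2]
gripper_width: 0.996
gripper_force: 0.0
time_s: 1.1
tcp_pos: [0.4597, 0.2743, 0.2158]
ee_rot: [[0.356, -0.935, -0.002], [-0.935, -0.356, -0.001], [0.001, 0.002, -1.0]]
wrist_force: [-0.6, 0.0, 0.1]
gripper_width: 1.004
gripper_force: 0.0
```

```bash
python3 -m jog '1 40 -40 0 0; 1 40 -40 0 0; 1 26 -25 -30 0; 1 0 0 -30 0; 1 0 0 0 0'
```

```text
time_s: 1.72
tcp_pos: [0.5639, 0.1723, 0.1534]
ee_rot: [[0.36, -0.933, -0.006], [-0.933, -0.36, -0.003], [0.001, 0.007, -1.0]]
wrist_force: [-0.7, 0.4, -0.2]
gripper_width: 0.997
gripper_force: 0.0
```

```bash
python3 -m jog '0.85 2 -3 -35 0; 0.85 0 0 -35 0; 0.85 0 0 -20 0; 0.85 0 0 -12 0; 0.85 0 0 0 0'
python3 - <<'E'
from geo import *
c=cap("scene"); t=cap("top")
m=np.zeros((600,800,3),np.uint8)
f=lambda c,u,v,k,w,h: cv2.resize(c["pixels"][v:v+h,u:u+w,::-1],(w*k,h*k),interpolation=cv2.INTER_CUBIC)
m[:, :400]=f(c,160,100,5,80,120); m[:,400:]=f(t,170,170,5,80,120)
cv2.imwrite("pics/pre.png",m); print(r.sense()["tcp_pos"])
E
```

```text
time_s: 2.35
tcp_pos: [0.5675, 0.1705, 0.0545]
ee_rot: [[0.362, -0.932, 0.0], [-0.932, -0.362, -0.0], [0.0, -0.0, -1.0]]
wrist_force: [0.3, 0.2, 0.9]
gripper_width: 0.852
gripper_force: 0.0
[0.56820135 0.17057758 0.05557161]
```

View pics/pre.png

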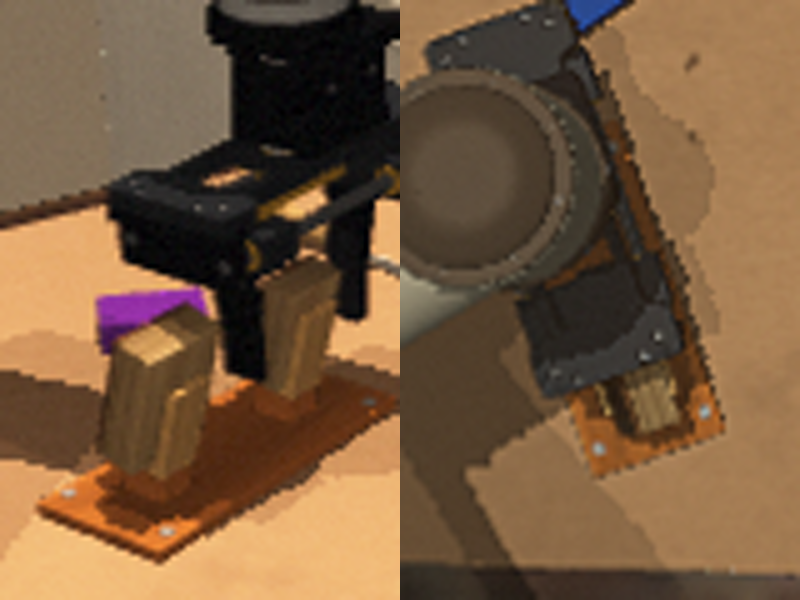

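Left: both fingers straddle the small block, around (265,330) and (350,300). Right: the body clears the big block. Closing.

```bash
python3 -m jog '0.85 -2 -1 -4 0; 0.7 0 0 0 0; 0 0 0 0 0; 0 0 0 0 0; 0 0 0 0 0'
python3 -m jog '0 0 0 0 0; 0 0 0 0 0; 0 0 0 0 0'
```

```text
time_s: 3.08
tcp_pos: [0.5655, 0.1688, 0.0503]
ee_rot: [[0.36, -0.933, 0.0], [-0.933, -0.36, -0.0], [0.0, -0.0, -1.0]]
wrist_force: [-0.3, 0.7, 0.3]
gripper_width: 0.481
gripper_force: 0.0
time_s: 3.45
tcp_pos: [0.5654, 0.1688, 0.0503]
ee_rot: [[0.36, -0.933, 0.0], [-0.933, -0.36, -0.0], [0.0, -0.0, -1.0]]
wrist_force: [0.1, -0.3, 0.8]
gripper_width: 0.459
gripper_force: 30.0
```

```bash
python3 -m jog '0 0.5 -1.3 5 0; 0 0.5 -1.3 5 0; 0 1 -2.6 10 0; 0 0 0 25 0; 0 0 0 25 0'
python3 -m jog '0 0 0 20 0; 0 -9 -40 0 -6; 0 -9 -40 0 -6; 0 -9 -40 0 -5.5; 0 -9 -40 0 0'
python3 -m jog '0 -9 -40 0 0; 0 -9 -40 0 0; 0 0 -30 0 0; 0 0 0 0 0; 0 0 0 0 0'
```

```text
time_s: 4.08
tcp_pos: [0.5675, 0.1632, 0.1216]
ee_rot: [[0.36, -0.933, 0.0], [-0.933, -0.36, -0.0], [0.0, -0.0, -1.0]]
wrist_force: [-0.4, -0.3, -0.8]
gripper_width: 0.456
gripper_force: 30.0
time_s: 4.7
tcp_pos: [0.5311, 0.0021, 0.1412]
ee_rot: [[0.063, -0.998, 0.001], [-0.998, -0.063, -0.0], [0.0, -0.001, -1.0]]
wrist_force: [1.0, 0.2, 0.4]
gripper_width: 0.457
gripper_force: 30.0
time_s: 5.32
tcp_pos: [0.5135, -0.1063, 0.1407]
ee_rot: [[0.063, -0.998, 0.001], [-0.998, -0.063, 0.0], [-0.0, -0.001, -1.0]]
wrist_force: [0.4, 0.9, -1.1]
gripper_width: 0.462
gripper_force: 30.0
```

```bash
python3 -m jog '0 -4.4 -8.4 -30 0; 0 0 0 -30 0; 0 0 0 -20 0; 0 0 0 -5 0; 0 0 0 0 0'
python3 - <<'E'
from geo import *
c=cap("scene")
cv2.imwrite("pics/in.png",cv2.resize(c["pixels"][170:280,220:350,::-1],(780,660),interpolation=cv2.INTER_CUBIC)[:600])
s=r.sense(); print(s["tcp_pos"],s["wrist_force"])
p=np.array(s["tcp_pos"]); print("jig frame",(JR.T@(p-JO))*1000)
E
```

```text
time_s: 5.95
tcp_pos: [0.5095, -0.1142, 0.0556]
ee_rot: [[0.064, -0.998, 0.0], [-0.998, -0.064, -0.0], [0.0, -0.0, -1.0]]
wrist_force: [0.4, -0.4, -0.2]
gripper_width: 0.457
gripper_force: 30.0
[ 0.50981041 -0.11432616  0.05605268] [ 0.22615977  0.45707213 -2.03288674]
jig frame [ 0.72123008  8.34537786 56.05267611]
```

View pics/in.png

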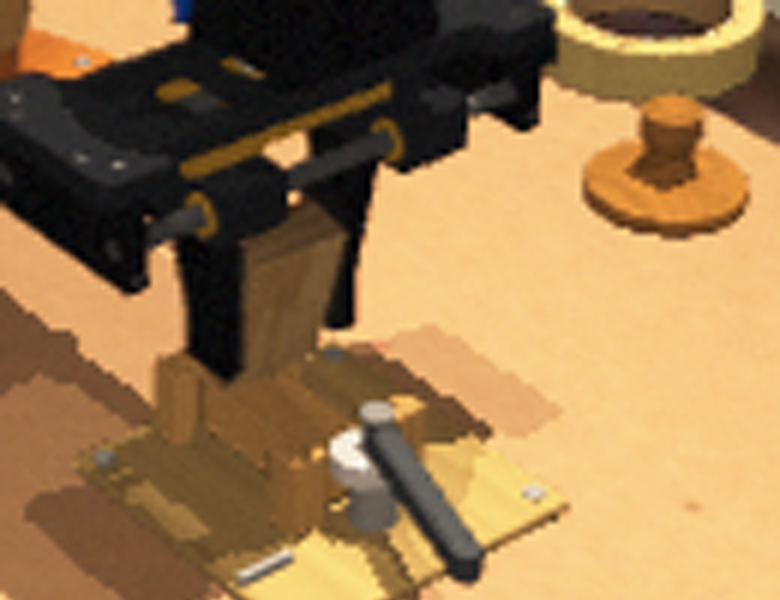

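The block hangs above the pocket pillar, at about (290,290), plain back toward the cam, nothing touching. I descend gently until the floor is felt.

```bash
python3 -m jog '0 0 0 -4 0; 0 0 0 0 0'; python3 -m jog '0 0 0 -2 0; 0 0 0 0 0';python3 -m jog '0 0 0 -2 0; 0 0 0 0 0'
```

```text
time_s: 6.25
tcp_pos: [0.5091, -0.1147, 0.0515]
ee_rot: [[0.063, -0.998, 0.0], [-0.998, -0.063, 0.0], [-0.0, -0.0, -1.0]]
wrist_force: [-0.5, -1.0, -0.4]
gripper_width: 0.456
gripper_force: 30.0
time_s: 6.5
tcp_pos: [0.5089, -0.1148, 0.0492]
ee_rot: [[0.063, -0.998, -0.0], [-0.998, -0.063, 0.0], [-0.0, 0.0, -1.0]]
wrist_force: [0.7, -0.1, 0.2]
gripper_width: 0.456
gripper_force: 30.0
time_s: 6.75
tcp_pos: [0.5093, -0.1149, 0.048]
ee_rot: [[0.064, -0.998, 0.0], [-0.998, -0.064, -0.0], [0.0, -0.0, -1.0]]
wrist_force: [-0.8, 0.5, 4.7]
gripper_width: 0.455
gripper_force: 30.0
```

```bash
python3 -m jog '0 0 0 -0.7 0; 0 0 0 0 0'; python3 -m jog '0 0.2 -3 -0.3 0; 0 0.2 -3 -0.3 0; 0 0.2 -2.6 -0.5 0; 0 0 0 0 0'
```

```text
time_s: 7.0
tcp_pos: [0.5093, -0.1148, 0.0479]
ee_rot: [[0.064, -0.998, 0.001], [-0.998, -0.064, -0.0], [0.0, -0.001, -1.0]]
wrist_force: [-3.2, 0.9, 8.2]
gripper_width: 0.457
gripper_force: 30.0
time_s: 7.5
tcp_pos: [0.5118, -0.1229, 0.0479]
ee_rot: [[0.064, -0.998, 0.005], [-0.998, -0.064, 0.0], [0.0, -0.005, -1.0]]
wrist_force: [-2.1, 3.9, 12.4]
gripper_width: 0.46
gripper_force: 30.0
```

The edge slid instead of pivoting (friction is about 0.3). The top edge of the +y end wall can act as a positive stop, so I'll tilt the block over that from outside, then insert it.

```bash
python3 -m jog '0 0 0 15 0; 0 0 0 30 0; 0 -3 28 0 0; 0 -3 28 0 0; 0 0 0 0 0'
python3 -m jog '0 0 0 -20 0; 0 0 0 -17 0; 0 0 0 0 0; 0 0 0 0 0'
```

```text
time_s: 8.12
tcp_pos: [0.5035, -0.0664, 0.091]
ee_rot: [[0.065, -0.998, 0.0], [-0.998, -0.065, 0.0], [-0.0, -0.0, -1.0]]
wrist_force: [1.1, 0.4, -0.6]
gripper_width: 0.455
gripper_force: 30.0
time_s: 8.62
tcp_pos: [0.5041, -0.0678, 0.054]
ee_rot: [[0.063, -0.998, 0.001], [-0.998, -0.063, -0.0], [0.0, -0.001, -1.0]]
wrist_force: [-0.9, -0.4, -0.4]
gripper_width: 0.454
gripper_force: 30.0
```

```bash
python3 -m jog '0 2.7 -11.5 -1.5 0; 0 0 0 0 0'
python3 -m jog '0 0.2 -3 0 0; 0 0.2 -3 -0.2 0; 0 0.2 -3 -0.3 0; 0 0 0 0 0'
python3 -m jog '0 0.2 -3.4 -1 0; 0 0.2 -3.4 -1.3 0; 0 0 0 0 0'
python3 -m jog '0 0.2 -3 -1.8 0; 0 0.2 -3 -1.8 0; 0 0 0 0 0'
```

```text
time_s: 8.88
tcp_pos: [0.5068, -0.0797, 0.0524]
ee_rot: [[0.062, -0.998, 0.001], [-0.998, -0.062, 0.0], [0.0, -0.001, -1.0]]
wrist_force: [0.1, 0.4, -1.2]
gripper_width: 0.46
gripper_force: 30.0
time_s: 9.38
tcp_pos: [0.5068, -0.0851, 0.0519]
ee_rot: [[0.063, -0.998, 0.001], [-0.998, -0.063, 0.004], [-0.004, -0.001, -1.0]]
wrist_force: [-2.7, 15.9, 5.0]
gripper_width: 0.461
gripper_force: 30.0
time_s: 9.75
tcp_pos: [0.5073, -0.0921, 0.0504]
ee_rot: [[0.063, -0.998, 0.001], [-0.998, -0.063, 0.003], [-0.003, -0.001, -1.0]]
wrist_force: [-4.3, 14.5, 10.3]
gripper_width: 0.458
gripper_force: 30.0
time_s: 10.12
tcp_pos: [0.5081, -0.0991, 0.0473]
ee_rot: [[0.064, -0.998, 0.001], [-0.998, -0.064, 0.002], [-0.002, -0.002, -1.0]]
wrist_force: [-3.7, 9.2, 11.2]
gripper_width: 0.454
gripper_force: 30.0
```

```bash
python3 -m jog '0 0.1 -2.5 -0.5 0; 0 0 0 0 0'
python3 - <<'E'
from geo import *
c=cap("scene")
cv2.imwrite("pics/tilt.png",cv2.resize(c["pixels"][180:280,220:350,::-1],(780,600),interpolation=cv2.INTER_CUBIC))
p=np.array(r.sense()["tcp_pos"]); print("jig frame",(JR.T@(p-JO))*1000)
E
```

```text
time_s: 10.38
tcp_pos: [0.5082, -0.1016, 0.0464]
ee_rot: [[0.064, -0.998, 0.002], [-0.998, -0.064, 0.002], [-0.002, -0.002, -1.0]]
wrist_force: [-2.5, 9.7, 8.2]
gripper_width: 0.456
gripper_force: 30.0
jig frame [-0.06087465 21.11913838 46.37989699]
```

View pics/tilt.png

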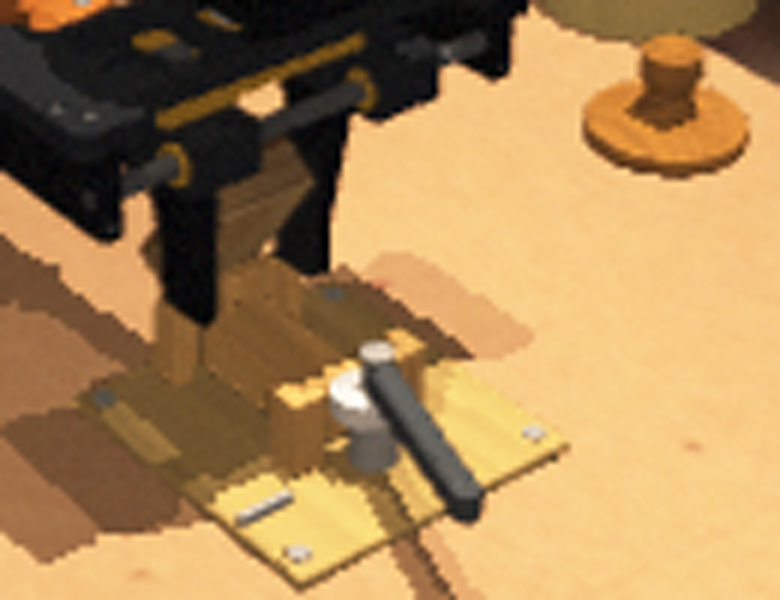

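The block is tilted to about 55°, plain back toward the pocket, at about (250,210). Next: lift over the wall, move to jig y≈1, then descend nearly vertically so the edge slides to the stop.

```bash
python3 -m jog '0 0 1 8 0; 0 0 0 8 0; 0 0.6 -9 0 0; 0 0.6 -9 0 0; 0 0 0 0 0'
python3 - <<'E'
from geo import *
p=np.array(r.sense()["tcp_pos"]); print("jig frame",(JR.T@(p-JO))*1000)
E
```

```text
time_s: 11.05
tcp_pos: [0.5087, -0.1212, 0.0607]
ee_rot: [[0.061, -0.998, -0.001], [-0.998, -0.061, -0.0], [0.0, 0.001, -1.0]]
wrist_force: [-1.0, -0.5, -0.5]
gripper_width: 0.46
gripper_force: 30.0
jig frame [-0.8152279   1.54196565 60.67138362]
```

```bash
python3 -m jog '0 0.8 0 -10 0; 0 0 0 -5 0; 0 0 0 0 0'
python3 -m jog '0 0 0 -2 0; 0 0 0 0 0'; python3 -m jog '0 0 0 -2 0; 0 0 0 0 0'; python3 -m jog '0 0 -0.3 -2 0; 0 0 0 0 0'
```

```text
time_s: 11.42
tcp_pos: [0.5098, -0.1207, 0.0461]
ee_rot: [[0.064, -0.998, -0.001], [-0.998, -0.064, -0.001], [0.001, 0.001, -1.0]]
wrist_force: [-1.0, -4.9, 3.2]
gripper_width: 0.454
gripper_force: 30.0
time_s: 11.68
tcp_pos: [0.51, -0.121, 0.0456]
ee_rot: [[0.065, -0.998, -0.0], [-0.998, -0.065, -0.002], [0.002, 0.0, -1.0]]
wrist_force: [-4.2, -4.6, 11.8]
gripper_width: 0.456
gripper_force: 30.0
time_s: 11.92
tcp_pos: [0.5101, -0.1215, 0.0447]
ee_rot: [[0.065, -0.998, 0.0], [-0.998, -0.065, -0.002], [0.002, -0.0, -1.0]]
wrist_force: [-5.2, -6.5, 18.9]
gripper_width: 0.457
gripper_force: 30.0
time_s: 12.18
tcp_pos: [0.5102, -0.1223, 0.0432]
ee_rot: [[0.066, -0.998, 0.001], [-0.998, -0.066, -0.003], [0.003, -0.0, -1.0]]
wrist_force: [-5.7, -7.7, 21.2]
gripper_width: 0.456
gripper_force: 30.0
```

```bash
python3 -m jog '0 0.1 -2 0 0; 0 0.1 -2 -0.5 0; 0 0 0 0 0'; python3 -m jog '0 0.1 -2 -1 0; 0 0.1 -2 -1 0; 0 0 0 0 0';  python3 -m jog '0 0.1 -2 -1 0; 0 0.1 -2 -1 0; 0 0 0 0 0'
```

```text
time_s: 12.55
tcp_pos: [0.511, -0.125, 0.0414]
ee_rot: [[0.065, -0.998, 0.002], [-0.998, -0.065, -0.001], [0.001, -0.002, -1.0]]
wrist_force: [-2.7, -3.1, 12.3]
gripper_width: 0.454
gripper_force: 30.0
time_s: 12.92
tcp_pos: [0.5112, -0.1282, 0.039]
ee_rot: [[0.064, -0.998, 0.002], [-0.998, -0.064, -0.0], [0.0, -0.002, -1.0]]
wrist_force: [-2.3, 1.3, 10.7]
gripper_width: 0.454
gripper_force: 30.0
time_s: 13.3
tcp_pos: [0.5115, -0.1319, 0.0367]
ee_rot: [[0.064, -0.998, 0.002], [-0.998, -0.064, 0.0], [-0.0, -0.002, -1.0]]
wrist_force: [-1.2, 1.6, 8.4]
gripper_width: 0.456
gripper_force: 30.0
```

```bash
python3 -m jog '0 0 0 6 0; 0 -0.6 4.5 0 0; 0 -1 4.5 0 0; 0 0 0 0 0'; python3 -m jog '0 0 0 -4 0; 0 0 0 0 0'; python3 -m jog '0 0 0 -2 0; 0 0 0 0 0'; python3 -m jog '0 0 -0.5 -2 0; 0 0 0 0 0'
```

```text
time_s: 13.8
tcp_pos: [0.509, -0.1239, 0.042]
ee_rot: [[0.064, -0.998, 0.0], [-0.998, -0.064, -0.001], [0.001, -0.0, -1.0]]
wrist_force: [-1.2, -3.5, 4.1]
gripper_width: 0.454
gripper_force: 30.0
time_s: 14.05
tcp_pos: [0.5093, -0.1251, 0.0397]
ee_rot: [[0.065, -0.998, 0.001], [-0.998, -0.065, -0.003], [0.003, -0.001, -1.0]]
wrist_force: [-3.8, -9.5, 15.4]
gripper_width: 0.457
gripper_force: 30.0
time_s: 14.3
tcp_pos: [0.5093, -0.1257, 0.0384]
ee_rot: [[0.065, -0.998, 0.001], [-0.998, -0.065, -0.003], [0.003, -0.001, -1.0]]
wrist_force: [-4.5, -12.1, 19.3]
gripper_width: 0.455
gripper_force: 30.0
time_s: 14.55
tcp_pos: [0.5095, -0.1266, 0.0366]
ee_rot: [[0.065, -0.998, 0.001], [-0.998, -0.065, -0.004], [0.004, -0.001, -1.0]]
wrist_force: [-5.0, -13.5, 18.9]
gripper_width: 0.452
gripper_force: 30.0
```

```bash
python3 -m jog '0 0 -2 0 0; 0 0.1 -1 -1 0; 0 0 0 0 0'; python3 -m jog '0 0 -0.5 -2 0; 0 0 0 -1 0; 0 0 0 0 0'; python3 -m jog '0 0 0 -2 0; 0 0 0 -1 0; 0 0 0 0 0'
```

```text
time_s: 14.92
tcp_pos: [0.5097, -0.1284, 0.0346]
ee_rot: [[0.064, -0.998, 0.002], [-0.998, -0.064, -0.002], [0.002, -0.002, -1.0]]
wrist_force: [-2.1, -7.8, 13.2]
gripper_width: 0.457
gripper_force: 30.0
time_s: 15.3
tcp_pos: [0.5098, -0.1297, 0.032]
ee_rot: [[0.065, -0.998, 0.002], [-0.998, -0.065, -0.003], [0.003, -0.002, -1.0]]
wrist_force: [-2.3, -12.6, 15.2]
gripper_width: 0.456
gripper_force: 30.0
time_s: 15.68
tcp_pos: [0.5099, -0.1306, 0.0294]
ee_rot: [[0.065, -0.998, 0.002], [-0.998, -0.065, -0.004], [0.004, -0.002, -1.0]]
wrist_force: [-2.2, -16.6, 16.7]
gripper_width: 0.451
gripper_force: 30.0
```

```bash
python3 -m jog '0 0.1 -2 -1 0; 0 0 0 0 0'; python3 -m jog '0 0 -0.5 -2 0; 0 0 0 -1 0; 0 0 0 0 0'
python3 - <<'E'
from geo import *
c=cap("scene")
cv2.imwrite("pics/flat.png",cv2.resize(c["pixels"][200:275,225:325,::-1],(800,600),interpolation=cv2.INTER_CUBIC))
p=np.array(r.sense()["tcp_pos"]); print("jig frame",(JR.T@(p-JO))*1000)
E
```

```text
time_s: 15.92
tcp_pos: [0.5099, -0.1316, 0.0276]
ee_rot: [[0.064, -0.998, 0.002], [-0.998, -0.064, -0.003], [0.003, -0.002, -1.0]]
wrist_force: [-2.6, -12.4, 13.3]
gripper_width: 0.457
gripper_force: 30.0
time_s: 16.3
tcp_pos: [0.51, -0.1326, 0.0248]
ee_rot: [[0.065, -0.998, 0.002], [-0.998, -0.065, -0.003], [0.003, -0.002, -1.0]]
wrist_force: [-1.9, -14.4, 13.4]
gripper_width: 0.457
gripper_force: 30.0
jig frame [-0.22118694 -9.86739656 24.77050814]
```

View pics/flat.png

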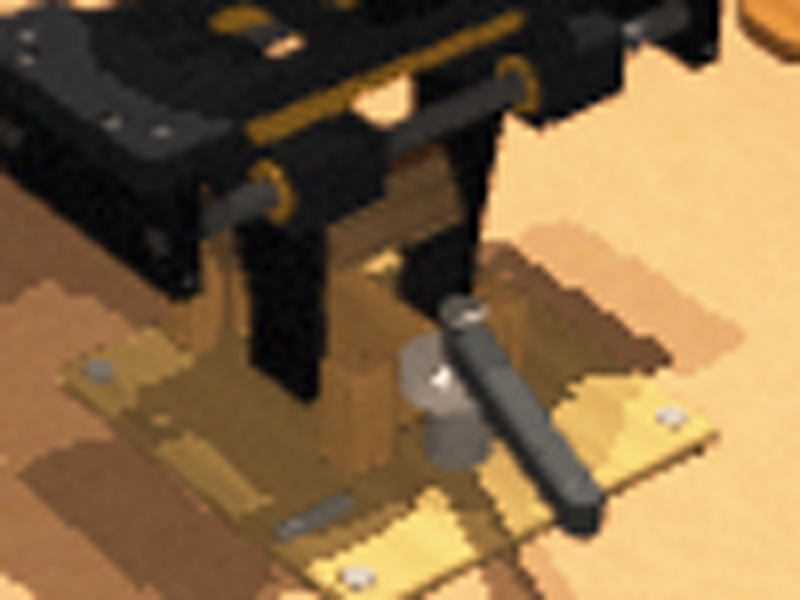

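The block still stands inclined: its lower back edge at the top end runs (330,255)–(465,205) with light showing beneath. I'll compute the tilt from this edge.

```bash
python3 - <<'E'
from geo import *
c=C["scene"]
for e in(.022,.026,.03):
  for th in(50,60,65,70,75,80,90):
    a=np.radians(th); y=e-.06*np.sin(a); z=.026+.06*np.cos(a)
    P=[(proj(c,jig(x,y,z))+.5-[225,200])*8 for x in(-.02,.02)]
    print(e,th,np.round(P).astype(int).tolist(),"grasp s if z=35.8,y=-9.9:", round((35.8-26-9*np.sin(a))/np.cos(a),1), round((e*1000+9.9+9*np.cos(a))/np.sin(a),1))
E
```

```text
0.022 50 [[332, 242], [455, 187]] grasp s if z=35.8,y=-9.9: 4.5 49.2
0.022 60 [[347, 282], [470, 226]] grasp s if z=35.8,y=-9.9: 4.0 42.0
0.022 65 [[353, 302], [476, 246]] grasp s if z=35.8,y=-9.9: 3.9 39.4
0.022 70 [[358, 322], [480, 265]] grasp s if z=35.8,y=-9.9: 3.9 37.2
0.022 75 [[362, 341], [484, 284]] grasp s if z=35.8,y=-9.9: 4.3 35.4
0.022 80 [[364, 360], [486, 303]] grasp s if z=35.8,y=-9.9: 5.4 34.0
0.022 90 [[366, 396], [487, 338]] grasp s if z=35.8,y=-9.9: 1.306499148255625e+16 31.9
0.026 50 [[322, 235], [445, 181]] grasp s if z=35.8,y=-9.9: 4.5 54.4
0.026 60 [[337, 274], [460, 219]] grasp s if z=35.8,y=-9.9: 4.0 46.6
0.026 65 [[343, 294], [465, 239]] grasp s if z=35.8,y=-9.9: 3.9 43.8
0.026 70 [[348, 314], [470, 258]] grasp s if z=35.8,y=-9.9: 3.9 41.5
0.026 75 [[351, 334], [473, 277]] grasp s if z=35.8,y=-9.9: 4.3 39.6
0.026 80 [[354, 352], [476, 296]] grasp s if z=35.8,y=-9.9: 5.4 38.0
0.026 90 [[356, 388], [477, 331]] grasp s if z=35.8,y=-9.9: 1.306499148255625e+16 35.9
0.03 50 [[312, 228], [435, 174]] grasp s if z=35.8,y=-9.9: 4.5 59.6
0.03 60 [[327, 267], [449, 212]] grasp s if z=35.8,y=-9.9: 4.0 51.3
0.03 65 [[333, 287], [455, 232]] grasp s if z=35.8,y=-9.9: 3.9 48.2
0.03 70 [[338, 307], [459, 251]] grasp s if z=35.8,y=-9.9: 3.9 45.7
0.03 75 [[341, 326], [463, 270]] grasp s if z=35.8,y=-9.9: 4.3 43.7
0.03 80 [[344, 345], [465, 288]] grasp s if z=35.8,y=-9.9: 5.4 42.1
0.03 90 [[346, 381], [466, 324]] grasp s if z=35.8,y=-9.9: 1.306499148255625e+16 39.9
```

The measured edge gives θ≈55° with e≈24 mm, so the pads slid down along the block. It now leans well past balance, so I open just a little (about 42.5 mm), with the fingers as guides, and let it fall flat.

```bash
python3 -m jog '0 0 -2.5 2 0; 0 0 0 0 0'; python3 -m jog '0.49 0 0 0 0; 0.49 0 0 0 0; 0.49 0 0 0 0; 0.49 0 0 0 0'
python3 - <<'E'
from geo import *
c=cap("scene");t=cap("top")
p=np.array(r.sense()["tcp_pos"]); print("jig frame",(JR.T@(p-JO))*1000)
pickle.dump((c,t),open("after.pkl","wb"))
I=c["pixels"].astype(int); J=C["scene"]["pixels"].astype(int)
# brightness along centre line between the fingers, rows in 8x crop frame
for x in(-.005,.005):
  for z in range(26,72,4): 
    u,v=proj(c,jig(x,-.032,z/1000)); print(x,z,I[int(round(v)),int(round(u))])
E
```

```text
time_s: 16.6
tcp_pos: [0.5093, -0.1329, 0.0248]
ee_rot: [[0.063, -0.998, 0.001], [-0.998, -0.063, -0.0], [0.0, -0.001, -1.0]]
wrist_force: [-0.2, -5.5, 3.5]
gripper_width: 0.455
gripper_force: 30.0
time_s: 17.1
tcp_pos: [0.5089, -0.1322, 0.0243]
ee_rot: [[0.063, -0.998, -0.001], [-0.998, -0.063, 0.0], [-0.0, 0.001, -1.0]]
wrist_force: [-0.5, 1.1, 0.7]
gripper_width: 0.489
gripper_force: 0.0
jig frame [-1.23336768 -9.595641   24.47549628]
-0.005 26 [106  75  47]
-0.005 30 [93 68 44]
-0.005 34 [90 61 41]
-0.005 38 [94 70 43]
-0.005 42 [76 50 29]
-0.005 46 [58 34 17]
-0.005 50 [51 27 16]
-0.005 54 [58 36 20]
-0.005 58 [58 35 21]
-0.005 62 [44 26 17]
-0.005 66 [44 28 17]
-0.005 70 [44 28 17]
0.005 26 [131 114 104]
0.005 30 [103  83  63]
0.005 34 [82 60 36]
0.005 38 [91 65 41]
0.005 42 [84 60 35]
0.005 46 [64 38 23]
0.005 50 [49 30 18]
0.005 54 [46 28 17]
0.005 58 [52 30 16]
0.005 62 [29 20 15]
0.005 66 [18 17 15]
0.005 70 [20 18 17]
```

```bash
python3 -m jog '0.52 1 0 0 0; 0.52 0 0 0 0; 0.52 0 0 20 0; 0.52 0 0 30 0; 0.52 0 0 30 0'
python3 -m jog '0.52 -5 60 20 0; 0.52 -5 60 0 0; 0.52 -3 60 0 0; 0.52 0 20 0 0; 0.52 0 0 0 0'
python3 - <<'E'
from geo import *
c=cap("scene");t=cap("top"); pickle.dump((c,t),open("after.pkl","wb"))
m=np.zeros((600,800,3),np.uint8)
f=lambda c,u,v,k,w,h: cv2.resize(c["pixels"][v:v+h,u:u+w,::-1],(w*k,h*k),interpolation=cv2.INTER_CUBIC)
m[:300,:400]=f(c,225,205,4,100,75); m[:300,400:]=f(t,280,205,5,80,60)
def ov(c,u,v,k,w,h):
    I=f(c,u,v,k,w,h).copy(); P=lambda p:tuple(int(round(q)) for q in (proj(c,p)+.5-[u,v])*k)
    for z in(.026,.044):
        Q=[P(jig(x,y,z)) for x,y in((-.02,-.03),(.02,-.03),(.02,.03),(-.02,.03))]
        for i in range(4): cv2.line(I,Q[i],Q[(i+1)%4],(0,255,0) if z>.03 else (255,0,0),1)
    return I
m[300:,:400]=ov(c,225,205,4,100,75); m[300:,400:]=ov(t,280,205,5,80,60)
cv2.imwrite("pics/last.png",m); print(r.sense()["tcp_pos"])
# dark carved face mask blob in top
L=lab(t)[205:265,280:345]; print(L[:,:,0][20:42:3,10:55:3])
E
```

```text
time_s: 17.82
tcp_pos: [0.5098, -0.1325, 0.1053]
ee_rot: [[0.063, -0.998, -0.001], [-0.998, -0.063, -0.0], [-0.0, 0.001, -1.0]]
wrist_force: [-0.2, 0.3, 0.4]
gripper_width: 0.52
gripper_force: 0.0
time_s: 18.45
tcp_pos: [0.497, 0.068, 0.1244]
ee_rot: [[0.066, -0.998, 0.0], [-0.998, -0.066, 0.0], [-0.0, -0.0, -1.0]]
wrist_force: [0.2, -0.9, -0.3]
gripper_width: 0.518
gripper_force: 0.0
[0.49685068 0.06632436 0.1241691 ]
[[141 112  11 164 152 153 153 155 155 161 166 153 152 153 153]
 [147 111  23 116  65  63  58  56  58  71  77 159 142 141 142]
 [141 147  27 132  73  72  67  68  60  68  68 136 146 113 141]
 [144 149  38 124  65  71  82  55  82  85  76 159  89 155  82]
 [142 145  51 159  86  80  74  63  61  46  70  81 192 199  68]
 [143 145 126 132 102  86  78  55  55  62  64 145 100 146 151]
 [142 144 101 163 151 103 106 106 110 111  67 151 156 154 154]
 [141 146 160 101 159 153 152 150 149 151 157 152 129 149 148]]
```

```bash
cat > chk.py <<'E'
from geo import *
c,t=pickle.load(open("after.pkl","rb"))
L=lab(t); k=np.zeros(L.shape[:2],np.uint8); k[218:252,294:323]=(L[218:252,294:323,0]<115)
k=cv2.morphologyEx(k,cv2.MORPH_OPEN,np.ones((3,3),np.uint8))
cs,_=cv2.findContours(k,cv2.RETR_EXTERNAL,cv2.CHAIN_APPROX_NONE); cn=max(cs,key=cv2.contourArea)[:,0]
for z in(.045,):
    P=np.array([(JR.T@(onz(t,u,v,z)-JO))[:2]*1000 for u,v in cn],np.float32); print(z,cv2.minAreaRect(P),P.min(0),P.max(0))
# scene: dark top face
LS=lab(c); k=np.zeros(LS.shape[:2],np.uint8); k[205:265,235:300]=(LS[205:265,235:300,0]<75)
cs,_=cv2.findContours(k,cv2.RETR_EXTERNAL,cv2.CHAIN_APPROX_NONE); cn=max(cs,key=cv2.contourArea)[:,0]
P=np.array([(JR.T@(onz(c,u,v,.045)-JO))[:2]*1000 for u,v in cn],np.float32); print("scene",len(cn),cv2.minAreaRect(P),P.min(0),P.max(0))
E
python3 chk.py
```

```text
0.045 ((-2.4879074096679688, 0.35514259338378906), (61.64739990234375, 44.37733840942383), 87.81193542480469) [-25.613447 -31.293234] [20.055399 31.89817 ]
scene 109 ((-11.076780319213867, -8.616716384887695), (49.602413177490234, 57.680946350097656), 4.600350856781006) [-36.413433 -37.427723] [15.888577 19.680828]
```

View pics/last.png

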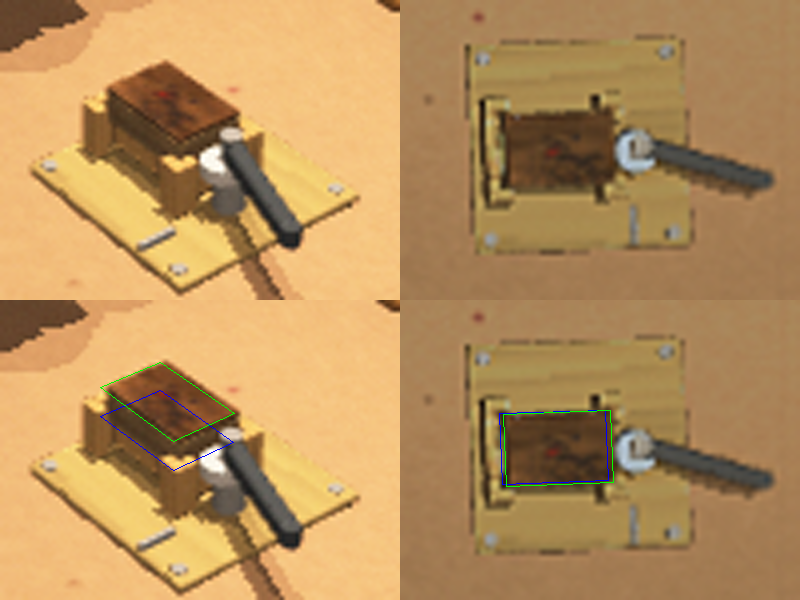

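Flat: the block lies carved face up in the pocket, and both views agree with the predicted outline at z=44 mm. I'll confirm the seating by touching both ends lightly with shut fingers.

```bash
python3 -m jog '0 4 -60 0 0; 0 4 -60 0 0; 0 3.5 -54 -10 0; 0 0 0 -30 0; 0 0 0 -20 0'
python3 -m jog '0 0 0 -5 0; 0 0 0 0 0'; python3 -m jog '0 0 0 -2 0; 0 0 0 0 0'; python3 -m jog '0 0 0 -2 0; 0 0 0 0 0'; python3 -m jog '0 0 0 -2 0; 0 0 0 0 0'
```

```text
time_s: 19.18
tcp_pos: [0.5073, -0.1099, 0.063]
ee_rot: [[0.058, -0.998, -0.002], [-0.998, -0.058, 0.0], [-0.0, 0.002, -1.0]]
wrist_force: [-0.2, 1.2, 0.2]
gripper_width: 0.052
gripper_force: 0.0
time_s: 19.42
tcp_pos: [0.5086, -0.108, 0.0594]
ee_rot: [[0.062, -0.998, -0.0], [-0.998, -0.062, -0.0], [0.0, 0.0, -1.0]]
wrist_force: [-0.7, 0.6, 0.8]
gripper_width: 0.004
gripper_force: 0.0
time_s: 19.68
tcp_pos: [0.5089, -0.1072, 0.0579]
ee_rot: [[0.064, -0.998, 0.001], [-0.998, -0.064, 0.0], [-0.0, -0.001, -1.0]]
wrist_force: [1.4, 0.6, 0.7]
gripper_width: 0.001
gripper_force: 0.0
time_s: 19.92
tcp_pos: [0.5085, -0.1073, 0.0553]
ee_rot: [[0.063, -0.998, -0.0], [-0.998, -0.063, 0.0], [-0.0, 0.0, -1.0]]
wrist_force: [-0.1, 0.7, -0.5]
gripper_width: 0.004
gripper_force: 0.0
time_s: 20.18
tcp_pos: [0.5084, -0.1074, 0.0531]
ee_rot: [[0.063, -0.998, -0.0], [-0.998, -0.063, -0.0], [-0.0, 0.0, -1.0]]
wrist_force: [-0.6, -0.2, -0.6]
gripper_width: 0.004
gripper_force: 0.0
```

```bash
python3 -m jog '0 0 0 -1 0; 0 0 0 0 0'; python3 -m jog '0 0 0 -1 0; 0 0 0 0 0'; python3 -m jog '0 0 0 5 0; 0 2 -30 0 0; 0 0 0 0 0';  python3 -m jog '0 0 0 -4 0; 0 0 0 0 0';  python3 -m jog '0 0 0 -1.2 0; 0 0 0 0 0'
```

```text
time_s: 20.42
tcp_pos: [0.5087, -0.1074, 0.0525]
ee_rot: [[0.063, -0.998, 0.0], [-0.998, -0.063, -0.0], [0.0, -0.0, -1.0]]
wrist_force: [0.3, 0.3, 3.1]
gripper_width: 0.006
gripper_force: 1.0
time_s: 20.68
tcp_pos: [0.5087, -0.1074, 0.0524]
ee_rot: [[0.064, -0.998, 0.0], [-0.998, -0.064, -0.0], [0.0, -0.0, -1.0]]
wrist_force: [-2.9, 0.7, 9.1]
gripper_width: 0.003
gripper_force: 4.4
time_s: 21.05
tcp_pos: [0.5106, -0.1384, 0.0562]
ee_rot: [[0.061, -0.998, 0.0], [-0.998, -0.061, 0.0], [-0.0, -0.0, -1.0]]
wrist_force: [-0.2, -0.5, -0.3]
gripper_width: 0.002
gripper_force: 0.0
time_s: 21.3
tcp_pos: [0.5107, -0.1372, 0.0525]
ee_rot: [[0.064, -0.998, 0.0], [-0.998, -0.064, -0.0], [0.0, -0.0, -1.0]]
wrist_force: [0.3, -1.9, 2.8]
gripper_width: 0.002
gripper_force: 1.4
time_s: 21.55
tcp_pos: [0.5107, -0.1372, 0.0524]
ee_rot: [[0.065, -0.998, 0.0], [-0.998, -0.065, -0.001], [0.001, -0.0, -1.0]]
wrist_force: [-3.3, -0.1, 10.0]
gripper_width: 0.009
gripper_force: 5.2
```

Both ends contact at tip z = 44.5 mm (26+18), so it is flat and seated. Now I lift off and measure the lever.

```bash
python3 -m jog '0 0 0 20 0; 0 0 0 30 0; 0.4 0 0 20 0'
cat > lev.py <<'E'
from geo import *
import sys
def lever(t,box=(330,225,362,248)):
    L=lab(t); H=hsv(t); u0,v0,u1,v1=box; k=np.zeros(L.shape[:2],np.uint8)
    k[v0:v1,u0:u1]=((L[:,:,0]<110)&(H[:,:,1]<95))[v0:v1,u0:u1]
    cs,_=cv2.findContours(k,cv2.RETR_EXTERNAL,cv2.CHAIN_APPROX_NONE); cn=max(cs,key=cv2.contourArea)[:,0]
    P=np.array([(JR.T@(onz(t,u,v,.047)-JO))[:2]*1000 for u,v in cn],np.float32)
    vx,vy,x0,y0=cv2.fitLine(P,cv2.DIST_L2,0,.01,.01).ravel(); d=np.array([vx,vy]); d*=np.sign(d@(P.mean(0)-[0,-46.5]))
    print(cv2.minAreaRect(P)); off=(np.array([0,-46.5])-[x0,y0])@[-d[1],d[0]]
    g=np.degrees(np.arctan2(-d[0],-d[1])); print("lever deg from jig -y",g,"dir",d,"line misses pivot by mm",off,"reach",((P-[0,-46.5])@d).max())
    print("centroid dir", np.degrees(np.arctan2(-P.mean(0)[0],-(P.mean(0)[1]+46.5))))
if __name__=="__main__":
    c,t=pickle.load(open("after.pkl","rb")); lever(t)
    for g in(14,16,18,90):
        a=np.radians(g); print(g,np.round(jig(-.055*np.sin(a),-.0465-.055*np.cos(a),.041)*1000,1))
E
python3 lev.py
```

```text
time_s: 21.92
tcp_pos: [0.5108, -0.1368, 0.1219]
ee_rot: [[0.064, -0.998, 0.001], [-0.998, -0.064, 0.0], [-0.0, -0.001, -1.0]]
wrist_force: [0.3, -0.2, 0.1]
gripper_width: 0.051
gripper_force: 0.0
((-13.124312400817871, -85.18330383300781), (70.75135040283203, 9.936911582946777), 71.98947143554688)
lever deg from jig -y 18.150303 dir [-0.31151083 -0.9502426 ] line misses pivot by mm 0.29221723595406957 reach 76.22153579996956
centroid dir 18.568668
14 [ 502.4 -223.2   41. ]
16 [ 500.5 -222.8   41. ]
18 [ 498.7 -222.4   41. ]
90 [ 457.5 -172.5   41. ]
```

```bash
python3 -m jog '0.4 -6 -43 0 -9.2; 0.4 -6.3 -42.6 0 -9.1; 0.4 0 0 -30 0; 0.4 0 0 -30 0; 0.4 0 0 -20 0'
python3 -m jog '0.4 0 0 -12 0; 0.4 0 0 0 0; 0.4 0 0 0 0'
```

```text
time_s: 22.55
tcp_pos: [0.4973, -0.2224, 0.0392]
ee_rot: [[-0.254, -0.967, -0.002], [-0.967, 0.254, 0.001], [-0.0, 0.002, -1.0]]
wrist_force: [-0.4, 0.5, -1.1]
gripper_width: 0.398
gripper_force: 0.0
time_s: 22.92
tcp_pos: [0.499, -0.2229, 0.0298]
ee_rot: [[-0.253, -0.968, 0.001], [-0.968, 0.253, -0.0], [-0.0, -0.002, -1.0]]
wrist_force: [0.6, -0.3, 0.4]
gripper_width: 0.4
gripper_force: 0.0
```

```bash
python3 -m jog '0 0 0 0 0; 0 0 0 0 0; 0 0 0 0 0; 0 0 0 0 0'
python3 - <<'E'
from geo import *
G=np.linspace(18.2,90.2,10); P=np.array([jig(-.0555*np.sin(np.radians(g)),-.0465-.0555*np.cos(np.radians(g)),.041)*1000 for g in G])
print(np.round(P[0],1)); print(np.round(np.diff(P,axis=0)[:,:2],1)); print(r.sense()["tcp_pos"])
E
```

```text
time_s: 23.42
tcp_pos: [0.4985, -0.2231, 0.0294]
ee_rot: [[-0.254, -0.967, 0.001], [-0.967, 0.254, -0.0], [-0.0, -0.001, -1.0]]
wrist_force: [0.1, 0.4, 2.1]
gripper_width: 0.121
gripper_force: 30.0
[ 498.4 -222.8   41. ]
[[-7.3  2.5]
 [-6.9  3.5]
 [-6.4  4.4]
 [-5.7  5.3]
 [-4.9  6. ]
 [-4.   6.6]
 [-3.1  7.1]
 [-2.   7.5]
 [-1.   7.7]]
[ 0.49847576 -0.22306074  0.02935591]
```

Gripped (10.5 mm ≈ the bar). Swinging along the arc in 8° steps.

```bash
python3 -m jog '0 -7.3 2.5 0 -8; 0 0 0 0 0'; python3 -m jog '0 -6.9 3.5 0 -8; 0 -6.4 4.4 0 -8; 0 0 0 0 0'; python3 -m jog '0 -5.7 5.3 0 -8; 0 -4.9 6 0 -8; 0 0 0 0 0'
```

```text
time_s: 23.68
tcp_pos: [0.4913, -0.2206, 0.0294]
ee_rot: [[-0.384, -0.923, 0.001], [-0.923, 0.384, -0.0], [-0.0, -0.001, -1.0]]
wrist_force: [0.3, -0.7, 0.2]
gripper_width: 0.119
gripper_force: 30.0
time_s: 24.05
tcp_pos: [0.4784, -0.2128, 0.0294]
ee_rot: [[-0.622, -0.783, 0.002], [-0.783, 0.622, -0.0], [-0.001, -0.002, -1.0]]
wrist_force: [1.0, -0.9, 0.2]
gripper_width: 0.122
gripper_force: 30.0
time_s: 24.42
tcp_pos: [0.4681, -0.2016, 0.0294]
ee_rot: [[-0.813, -0.582, 0.002], [-0.582, 0.813, -0.001], [-0.001, -0.002, -1.0]]
wrist_force: [2.8, -3.1, -0.4]
gripper_width: 0.121
gripper_force: 30.1
```

```bash
python3 -m jog '0 -4 6.6 0 -8; 0 -3.1 7.1 0 -8; 0 0 0 0 0'; python3 -m jog '0 -2 7.5 0 -8; 0 -1 7.7 0 -8; 0 0 0 0 0; 0 0 0 0 0'
python3 - <<'E'
from geo import *
s=r.sense(); p=JR.T@(np.array(s["tcp_pos"])-JO)*1000; R=np.array(s["ee_rot"]); ty=JR.T@R[:,1]
print("jig",p,"angle from pos",np.degrees(np.arctan2(-p[0],-(p[1]+46.5))),"tool y in jig",ty, "bar angle by yaw",np.degrees(np.arctan2(abs(ty[1]),abs(ty[0]))))
E
```

```text
time_s: 24.8
tcp_pos: [0.4614, -0.1881, 0.0294]
ee_rot: [[-0.942, -0.336, 0.002], [-0.336, 0.942, -0.001], [-0.002, -0.001, -1.0]]
wrist_force: [3.6, -4.8, -1.4]
gripper_width: 0.12
gripper_force: 30.2
time_s: 25.3
tcp_pos: [0.4587, -0.1733, 0.0294]
ee_rot: [[-0.998, -0.064, 0.003], [-0.064, 0.998, -0.001], [-0.003, -0.001, -1.0]]
wrist_force: [4.7, -4.8, -1.6]
gripper_width: 0.123
gripper_force: 30.2
jig [-53.90169179 -47.35403257  29.37018486] angle from pos 89.09226656431092 tool y in jig [-2.73410522e-03  9.99995782e-01 -9.80083923e-04] bar angle by yaw 89.84334703987183
```

```bash
python3 -m jog '0.4 0 0 0 0; 0.4 0 0 0 0; 0.4 0 0 0 0; 0.4 0 0 30 0; 0.4 0 0 40 0'
python3 -m jog '0.4 0 -60 30 0; 0.4 0 -60 20 0; 0.4 0 -60 0 0; 0.4 0 -40 0 0; 0.4 0 0 0 0'
python3 - <<'E'
from lev import *
c,t=cap("scene"),cap("top"); pickle.dump((c,t),open("after.pkl","wb"))
p0=proj(t,jig(-.08,-.058,.047));p1=proj(t,jig(-.01,-.035,.047)); q=np.array([p0,p1,proj(t,jig(-.08,-.035,.047)),proj(t,jig(-.01,-.058,.047))])
lo=np.floor(q.min(0)).astype(int);hi=np.ceil(q.max(0)).astype(int); print(lo,hi); lever(t,(lo[0]-2,lo[1],hi[0]+2,hi[1]+2))
L=lab(t); print(L[lo[1]:hi[1]+6,lo[0]-2:hi[0]+3,0])
import subprocess; exec(open("chk.py").read())
E
```

```text
time_s: 25.92
tcp_pos: [0.4558, -0.1722, 0.0989]
ee_rot: [[-0.998, -0.059, -0.004], [-0.059, 0.998, 0.0], [0.004, 0.001, -1.0]]
wrist_force: [-0.0, 0.5, -1.4]
gripper_width: 0.394
gripper_force: 0.0
time_s: 26.55
tcp_pos: [0.4562, -0.3896, 0.1459]
ee_rot: [[-0.998, -0.055, -0.001], [-0.055, 0.998, 0.001], [0.001, 0.001, -1.0]]
wrist_force: [0.6, 0.5, 0.4]
gripper_width: 0.401
gripper_force: 0.0
[323 236] [334 263]
((-41.48575210571289, -45.07565689086914), (11.167814254760742, 69.04174041748047), 87.49439239501953)
lever deg from jig -y 90.85296 dir [-0.9998892   0.01488641] line misses pivot by mm 1.4093792271214944 reach 76.08084232152719
centroid dir 92.82766
[[ 65  80 189 199 196  10  62  85  56 101 162 155 154 154 153 153]
 [ 66  59  85 191 184  25  87  83  74 104 162 154 153 152 153 152]
 [ 57  61  90  86  48  30  87  83  73 102 154 146 145 144 146 147]
 [ 50  57 104 122  75  38  88  86  77 100 152 144 143 144 146 146]
 [ 52  66 145 167 103  34  87  85  77 102 155 148 146 148 149 134]
 [ 99  97 140 163 127  33  84  84  75 105 157 152 152 154 149  80]
 [178 168 137 138 113  31  
[... 1391 characters left out ...]
39 143 146 145 140 121 121 122 122 122 118 118 118 124]
 [138 139 139 140 139 140 138 118 118 120 120 120 118 119 122 121]
 [137 138 138 135 126 134 130 118 119 120 120 120 121 121 123 114]
 [135 136 136 132 114 121 116 119 120 121 122 121 122 122 119  94]
 [137 138 137 132 121 116 117 119 118 121 121 120 121 121 110  61]
 [138 135 135 138 134 117 119 120 119 119 120 119 120 122 112  59]]
0.045 ((-1.1003971099853516, 0.3112049102783203), (61.6336784362793, 47.1489372253418), 87.81803131103516) [-25.076494 -31.169283] [21.69942 31.89817]
scene 38 ((94.40864562988281, 19.07823944091797), (46.918914794921875, 22.34221649169922), 48.49423599243164) [72.962036   2.4579668] [118.32104   42.925156]
```

```bash
python3 -c "
from station import r
print(r.finish_job())"
```

```text
the job is handed in; nothing more can be done
None
```

I laid the small block flat in the jig pocket, carved face up, and both ends touched at the expected height. I then turned the cam lever to about 90° (estimates 89–91°), in line with the rib, and handed the job in at about 27 s; no verdict was returned.

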